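# Reset the guard flap to the stay's handle-end hole

## Robot

A 6-joint arm with a two-finger parallel gripper is mounted at the origin on a cart in front of the work surface, level with it; the furniture and walls round the work are solid. World frame = base frame: x ahead of the robot, y to its left, z up, the work surface at z = 0. Lengths are in m, angles in rad, forces in N, time in s.
With the tool pointing down it reaches from about 0.15 to 0.775 m from the base axis. Payload 6.1 kg.
Tool frame: the origin (TCP) lies at the very end of the fingers, on their centre line; the grasp point (between the pads) lies 19 mm behind it; z points along the fingers, y is the line along which they close (so a half turn about z gives the same grasp; the last joint's range is limited). The gripper opens to 85 mm and grips with 20 to 120 N. Pads are 22 mm wide; open, the fingers measure 114 mm over their backs; the gripper's body (76 mm by 85 mm) begins 54 mm behind the grasp point. The pads swing forward as they close: fully open they stand 13 mm farther back than shut.
Start: joints at [1.122, 0.126, -0.04, 1.405, 0, 1.571], TCP at [0.228, 0.473, 0.231] pointing down, gripper open.
Joint ranges: [-2.72, 2.72], [-0.95, 1.95], [-1.27, 1.35], [-1.78, 2.02], [-1.46, 1.47], [-3.14, 3.14]. Speed limits (rad/s): [2.39, 2.39, 3.01, 3.14, 3.14, 3.14].

## Interface

Orientations are given as [roll, pitch, yaw] about the fixed x, y, z axes, in that order (R = Rz(yaw) Ry(pitch) Rx(roll)).
In Python, from station import robot gives the robot as it stands. The module is installed in compiled form; this text tells all that it offers.
- The arm moves only by the shell command python3 -m crank 'ROWS'. ROWS is JSON, a list of rows, each an object with "travel": the shift along the tool's x, y, z in mm, a list of three; "rotation": the turn, a rotation vector about the tool's x, y, z in degrees, a list of three; "grip": the finger opening in mm, from 0 to 85.4. In form: [{"travel": [x, y, z], "rotation": [wx, wy, wz], "grip": grip}, ...]. A call has 1 to 8 rows; each row is the pose to reach, as a shift and turn from the pose commanded when the call began, along the tool's axes at that moment; what a row does not reach only later rows make up. A row lasts 1/12 s, in which the tool goes at most 41.7 mm and 7.16 degrees, less where a joint would pass 70% of its speed; a pose out of reach is approached as far as the arm can. A call with a gripper value outside its range is refused whole. The fingers move at their own pace and stop on an object; the grip force is fixed at half the most. Time passes only in rows, so rows that repeat a pose let the fingers close. It gives the time, the measured TCP pose, the force, the opening and the grip force at its end, in the units of the state.
- robot.state(): the state, without advancing time (a new reading comes with each control period).
- robot.get_image(name): name is "scene" or "top" or "wrist"; returns a dict with "pixels" (384x512x3 uint8, red, green, blue), "fx", "fy", "cx", "cy" (pixels), "D" ([k1, k2, p1, p2, k3] as OpenCV has them; the pictures are not rectified), "origin" and "rotation" of the camera in the world; the wrist camera has in their place "tool_from_camera" (4x4, takes a point from camera to tool coordinates, whose origin is the TCP and whose axes are the flange's). Camera axes: x right, y down, z forward; pixel columns grow to the right and rows downward; lengths in m; the calibration is good to about 2 mm. A picture is of the moment at which its call begins: read the wrist's pose just before it. There is no depth.
- robot.hand_in(): hands the job in; it is judged then, once.
The state is a dict: "t": time; "joint_positions": joint angles; "joint_vel": joint speeds; "joint_efforts": joint torques, N m; "tool_pos": TCP position; "ee_rot": TCP orientation; "ft_force": force on the tool from outside, world axes, zero at the start; "torque": the same for the moment, N m; "grip_width": opening from 0.0 (shut) to 1.0 (fully open); "finger_force": force on a finger pad.
Only numpy, scipy, OpenCV 4.12 (cv2) and the standard library are available. Lean on these libraries where they do the work, as an engineer would, in place of code of your own. Each camera call takes 0.05 s, during which the arm holds its last target. There are 200 camera calls.

## Task

The clear guard flap on the bench is held by a flat steel stay with three large holes; the pin now stands in the middle one. Lift the stay by its black handle off the pin, push it along so that the flap swings further out, and drop the hole nearest the handle over the pin. Leave the stay lying flat on the sill.

Things in the scene. Friction and masses are not known exactly. Their poses are not given: they have to be found in the camera images.
- stay: Loose flat steel bar, 36 mm wide, 5 mm thick, 0.2 kg. Origin: centre of the hole nearest the handle (the wanted one), at the bar's underside; x across the bar, y along it to the flap, z up. Round 20 mm holes at y = 0, +45 (middle) and +90 mm. At y = +150 mm a 16 mm eye sits on the flap's 9 mm post: captive under a washer, it can swing, tilt and rise 30 mm but not come off.
- stay_handle (a point): Point to grip: the middle of the black handle block on the stay's free end, 20 mm wide (across the bar), 36 mm long (along it), 32 mm tall (5 to 37 mm above the bar's underside); this point is 24 mm above the bar's underside, at y = -70 mm of the stay; same axes as the stay. Under it the bar is only 16 mm wide.
- stand: Fixed grey plate 215 x 225 x 8 mm with pin, sill and flap hinge. Origin on the bench straight below the pin; z up, y roughly along the stay to the flap. The upright pin (x = y = 0) is 10 mm thick, tapers to 4 mm, and reaches from 42 to 60 mm height. It stands on a dark sill, 40 mm wide, y = -45 to +60 mm, top at 42 mm, on which the bar lies.
- flap (a joint): Angle (rad) of the clear framed flap, 200 mm long, top at 150 mm, on its upright hinge: about 0 at the start (middle hole on the pin), grows as it swings out, away from the handle, to about 0.32 with the handle-end hole on the pin. Slight friction (about 0.5 N at the stay), stays where left. Between these two holes the stay moves almost straight along itself (turns under 4 degrees).

How it is judged:
On the way:
1. the stay is lifted clear of the pin at its handle end (its handle-end hole at least 16 mm above where it lies when seated) (z of stay in the frame of stand above 0.058 m), for 0.1 s.
At the end, for the whole second after the job is handed in: The handle-end hole is down over the pin (hole centre within 9 mm of the pin's axis, underside of the bar within 5 mm of the sill's top), the stay lies flat (within 0.1 rad) and at rest, and the flap stands swung out (joint above 0.22 rad) (horizontal distance between stay and stand below 0.009 m and z of stay in the frame of stand between 0.037 and 0.047 m and angle between stay's own z axis and vertical below 0.1 rad and value of joint flap above 0.22 rad and linear speed of stay below 0.02 m/s); the robot touches nothing.
It also fails if it takes over 32 s, if anything falls off the work surface, if the arm or the gripper's body presses on something with over 40 N, if the wrist force passes 120 N, or if a joint passes its speed limit or range.

## Working session

There is one attempt and no reset: what is moved stays moved. The work goes in short steps, Python scripts to look and compute and a shell command to move; the robot and the scene stay as the last step left them, time stands still between calls to the robot, and variables do not carry over. Pictures are saved under pics/ and viewed, at most 10 in all, crops included, and the job is handed in when it is done.

```bash
mkdir -p pics
cat > h.py <<'E'
from station import robot
import cv2, numpy as np, json
from scipy.spatial.transform import Rotation as R
def snap(n,f):
    s=robot.state(); im=robot.get_image(n)
    cv2.imwrite('pics/'+f+'.png',im['pixels'][:,:,::-1])
    if n=='wrist':
        T=np.array(im['tool_from_camera']); Rt=R.from_euler('xyz',s['ee_rot']).as_matrix()
        o=Rt@T[:3,3]+s['tool_pos']; r=Rt@T[:3,:3]
    else: o=np.array(im['origin']); r=np.array(im['rotation'])
    c=dict(o=o.tolist(),r=r.tolist(),K=[[im['fx'],0,im['cx']],[0,im['fy'],im['cy']],[0,0,1]],D=list(map(float,im['D'])))
    json.dump(c,open('pics/'+f+'.json','w')); return s
def px(f,u,v,z):
    c=json.load(open('pics/'+f+'.json'))
    p=cv2.undistortPoints(np.array([[[u,v]]],float),np.array(c['K']),np.array(c['D']))[0,0]
    d=np.array(c['r'])@[p[0],p[1],1]; o=np.array(c['o'])
    return o+d*(z-o[2])/d[2]
E
python3 - <<'E'
from h import *
s=snap('top','top0'); snap('scene','scene0'); snap('wrist','wrist0')
print(s)
a=[cv2.imread(f'pics/{n}0.png') for n in('top','wrist')]
cv2.imwrite('pics/m0.png',cv2.resize(np.hstack(a),(800,300)))
E
```

```text
{'t': 0.0, 'joint_positions': array([ 1.12202392e+00,  1.26388616e-01, -4.06309525e-02,  1.40541213e+00,
        1.15089871e-05,  1.57076825e+00]), 'joint_vel': array([-0.00038246, -0.00076107, -0.00203363, -0.00097572,  0.00100886,
        0.00075792]), 'joint_efforts': array([-1.10670240e-03, -4.35912108e+01,  3.52925348e+01,  1.73386530e-02,
        6.55841222e-05, -9.82185298e-06]), 'tool_pos': array([0.22758987, 0.47263517, 0.23051346]), 'ee_rot': array([-3.13995728e+00, -1.15548864e-05,  2.69284831e+00]), 'ft_force': array([-0.79452727,  0.14864812, -0.05233298]), 'torque': array([ 0.00854624, -0.05113697, -0.05305369]), 'finger_force': 0.0, 'grip_width': 1.004370238905132}
```

View pics/m0.png

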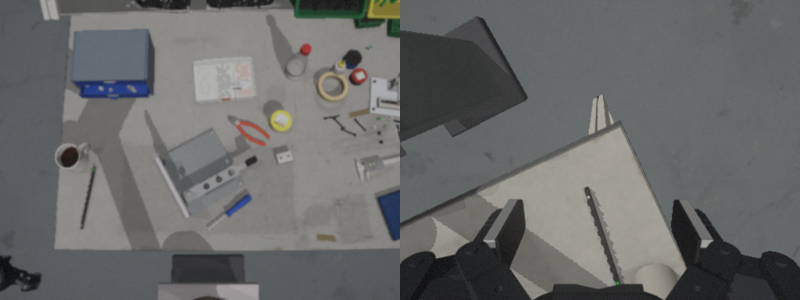

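The left (top) picture shows the stand near (205,175) at reduced scale, with the black handle near (251,161). The stay runs to the lower left, towards the flap. I'll enlarge it.

Run:
```python
from h import *
a=cv2.imread('pics/top0.png')[160:280,190:350]
cv2.imwrite('pics/c0.png',cv2.resize(a,(800,600),interpolation=cv2.INTER_CUBIC))
```

```text
(no output)
```

View pics/c0.png

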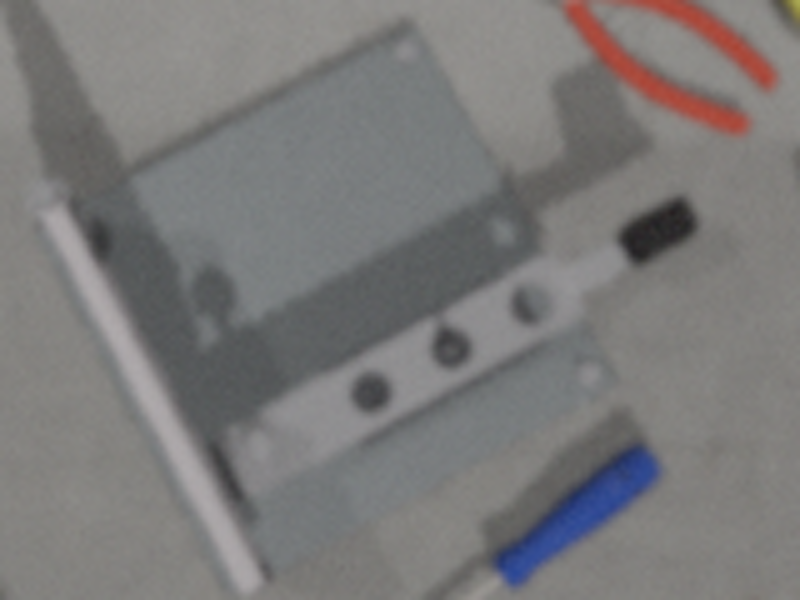

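View pics/scene0.png

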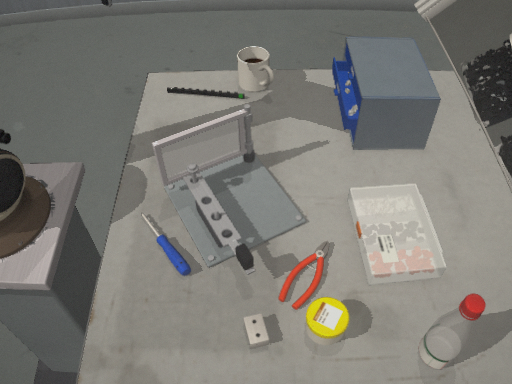

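The crop shows the holes at (370,391), (451,347) and (532,303), the eye at about (260,445) and the handle at (657,230). Divide by 5 and add (190,160) for full-picture pixels.

Run:
```python
from h import *
P={}
for n,u,v,z in[('far',370,391,.047),('mid',451,347,.047),('near',532,303,.047),('eye',260,445,.049),('handle',657,230,.078)]:
    P[n]=px('top0',190+u/5,160+v/5,z); print(n,P[n])
d=P['near']-P['far'];print(np.linalg.norm(d),np.degrees(np.arctan2(-d[1],-d[0])),np.linalg.norm(P['handle']-P['near']))
s=robot.state(); print(R.from_euler('xyz',s['ee_rot']).as_matrix().round(3))
d=P['handle']-P['eye'];print(np.degrees(np.arctan2(-d[1],-d[0])))
```

```text
Traceback (most recent call last):
  File "h.py", line 17, in px
    return o+d*(z-o[2])/d[2]
                        ~^^^
IndexError: invalid index to scalar variable.
```

```bash
sed -i "s/r=np.array(im\['rotation'\])$/r=np.array(im['rotation']); r=r if r.ndim==2 else R.from_euler('xyz',r).as_matrix()/" h.py
python3 - <<'E'
from h import *
for f in('top0','scene0'):
    c=json.load(open(f'pics/{f}.json'));print(c['r'])
    c['r']=R.from_euler('xyz',c['r']).as_matrix().tolist();json.dump(c,open(f'pics/{f}.json','w'))
P={}
for n,u,v,z in[('far',370,391,.047),('mid',451,347,.047),('near',532,303,.047),('eye',260,445,.049),('handle',657,230,.078)]:
    P[n]=px('top0',190+u/5,160+v/5,z); print(n,P[n])
d=P['near']-P['far'];print(np.linalg.norm(d),np.degrees(np.arctan2(-d[1],-d[0])),np.linalg.norm(P['handle']-P['near']))
s=robot.state(); print(R.from_euler('xyz',s['ee_rot']).as_matrix().round(3))
d=P['handle']-P['eye'];print(np.degrees(np.arctan2(-d[1],-d[0])))
E
```

```text
[-2.9529225712983456, 0.025065590772362922, -1.573786871345976]
[-2.4335722477946167, 0.01805578361422877, -0.0038529146876282727]
far [0.45359402 0.00157283 0.047     ]
mid [ 0.47497529 -0.03837383  0.047     ]
near [ 0.49645119 -0.07855378  0.047     ]
eye [0.42736329 0.05539944 0.049     ]
handle [ 0.52766461 -0.13738436  0.078     ]
0.09086808829045853 118.14090580302232 0.07345961453224742
[[-0.901  0.434 -0.001]
 [ 0.434  0.901 -0.001]
 [ 0.    -0.001 -1.   ]]
117.48700315392549
```

```bash
python3 -m crank '[{"travel":[-250,-196,0],"rotation":[0,0,36],"grip":60},{"travel":[-250,-196,0],"rotation":[0,0,36],"grip":60},{"travel":[-250,-196,0],"rotation":[0,0,36],"grip":60},{"travel":[-250,-196,0],"rotation":[0,0,36],"grip":60},{"travel":[-250,-196,0],"rotation":[0,0,36],"grip":60},{"travel":[-250,-196,0],"rotation":[0,0,36],"grip":60},{"travel":[-250,-196,0],"rotation":[0,0,36],"grip":60},{"travel":[-250,-196,0],"rotation":[0,0,36],"grip":60}]'
cat > go.py <<'E'
from h import *
import sys
def rel(p,yawy):
    s=robot.state();M=R.from_euler('xyz',s['ee_rot']).as_matrix()
    cur=np.degrees(np.arctan2(M[1,1],M[0,1]))
    print('pos',s['tool_pos'].round(4),'t',s['t'],'travel',(1000*M.T@(np.array(p)-s['tool_pos'])).round(1),'rotz',-((yawy-cur+90)%180-90))
if __name__=='__main__': a=list(map(float,sys.argv[1:]));rel(a[:3],a[3])
E
python3 go.py .528 -.139 .2 28
```

```text
t: 0.82
tool_pos: [0.3686, 0.185, 0.2313]
ee_rot: [3.142, 0.001, 2.063]
ft_force: [1.2, 1.0, 0.2]
grip_width: 0.703
finger_force: 0.0
pos [0.3686 0.185  0.2313] t 0.8167 travel [-360.8  -12.5   31.6] rotz 0.17751109365926254
```

```bash
python3 -m crank '[{"travel":[-361,-12,0],"rotation":[0,0,0],"grip":60},{"travel":[-361,-12,0],"rotation":[0,0,0],"grip":60},{"travel":[-361,-12,0],"rotation":[0,0,0],"grip":60},{"travel":[-361,-12,0],"rotation":[0,0,0],"grip":60},{"travel":[-361,-12,0],"rotation":[0,0,0],"grip":60},{"travel":[-361,-12,10],"rotation":[0,0,0],"grip":60},{"travel":[-361,-12,40],"rotation":[0,0,0],"grip":60},{"travel":[-361,-12,70],"rotation":[0,0,0],"grip":60}]'
python3 go.py .528 -.139 .16 28
```

```text
t: 1.48
tool_pos: [0.5136, -0.1042, 0.1921]
ee_rot: [3.138, 0.003, 2.063]
ft_force: [0.8, 0.7, -0.2]
grip_width: 0.704
finger_force: 0.0
pos [ 0.5136 -0.1042  0.1921] t 1.4833 travel [-37.4  -3.9  32.2] rotz 0.20449585136057635
```

```bash
python3 -m crank '[{"travel":[-37,-4,32],"rotation":[0,0,0],"grip":60},{"travel":[-37,-4,32],"rotation":[0,0,0],"grip":60},{"travel":[-37,-4,32],"rotation":[0,0,0],"grip":60},{"travel":[-37,-4,32],"rotation":[0,0,0],"grip":60}]'
python3 -c "
from h import *
snap('wrist','w1');a=cv2.imread('pics/w1.png');cv2.imwrite('pics/w1b.png',cv2.resize(a,(800,600)))"
python3 go.py .528 -.139 .16 28
```

```text
t: 1.82
tool_pos: [0.5249, -0.1355, 0.1581]
ee_rot: [-3.141, -0.001, 2.064]
ft_force: [-1.6, 0.6, 0.2]
grip_width: 0.704
finger_force: 0.0
pos [ 0.5253 -0.135   0.1591] t 1.8667 travel [-4.8  0.5 -0.9] rotz 0.30502302467090203
```

View pics/w1b.png

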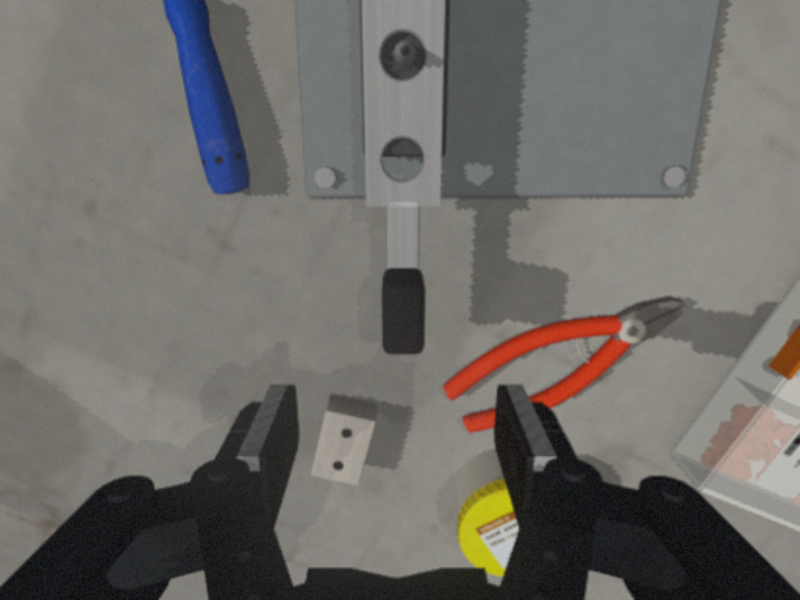

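The wrist view shows the handle's top face at (383–425, 269–353), with its centre at (404,311). The holes are at (403,55) with the pin in it and at (403,159). The bar is vertical in the image.

```bash
python3 - <<'E'
from h import *
k=.64
h=px('w1',404*k,311*k,.079);n=px('w1',403*k,159*k,.047);m=px('w1',403*k,55*k,.047);p=px('w1',403*k,49*k,.060);pb=px('w1',403*k,56*k,.05)
d=m-n;print(h,n,m,p,np.linalg.norm(d),np.degrees(np.arctan2(d[1],d[0])),np.linalg.norm(h-n))
E
python3 go.py .528 -.139 .047 28
```

```text
[ 0.52757239 -0.13383785  0.079     ] [ 0.49648963 -0.07665747  0.047     ] [ 0.47497439 -0.03696612  0.047     ] [ 0.47436447 -0.03616731  0.06      ] 0.045147636822196 118.4605136562692 0.07252401526513887
pos [ 0.5253 -0.135   0.1591] t 1.8667 travel [ -4.8   0.5 112.1] rotz 0.30502302467090203
```

```bash
python3 go.py .528 -.137 .047 28.3; python3 -m crank '[{"travel":[-3,1,35],"rotation":[0,0,0],"grip":50},{"travel":[-3,1,70],"rotation":[0,0,0],"grip":50},{"travel":[-3,1,95],"rotation":[0,0,0],"grip":50},{"travel":[-3,1,110],"rotation":[0,0,0],"grip":50},{"travel":[-3,1,112],"rotation":[0,0,0],"grip":50},{"travel":[-3,1,112],"rotation":[0,0,0],"grip":50}]'
python3 go.py .528 -.137 .047 28.3
```

```text
pos [ 0.5253 -0.135   0.1591] t 1.8667 travel [ -3.1   1.4 112.1] rotz 0.005023024670904874
t: 2.37
tool_pos: [0.5277, -0.1366, 0.0471]
ee_rot: [3.141, 0.0, 2.066]
ft_force: [0.7, -0.7, 0.2]
grip_width: 0.584
finger_force: 0.0
pos [ 0.5277 -0.1366  0.0471] t 2.3667 travel [-0.5  0.1  0.1] rotz 0.09099923479439553
```

```bash
python3 -m crank '[{"travel":[0,0,0],"rotation":[0,0,0],"grip":10},{"travel":[0,0,0],"rotation":[0,0,0],"grip":10},{"travel":[0,0,0],"rotation":[0,0,0],"grip":10},{"travel":[0,0,0],"rotation":[0,0,0],"grip":10},{"travel":[0,0,0],"rotation":[0,0,0],"grip":10},{"travel":[0,0,0],"rotation":[0,0,0],"grip":10}]'
```

```text
t: 2.87
tool_pos: [0.529, -0.1379, 0.048]
ee_rot: [3.139, 0.002, 2.064]
ft_force: [0.7, -0.9, 6.9]
grip_width: 0.221
finger_force: 62.5
```

```bash
python3 -m crank '[{"travel":[0,0,-6],"rotation":[0,0,0],"grip":10},{"travel":[0,0,-12],"rotation":[0,0,0],"grip":10},{"travel":[0,0,-18],"rotation":[0,0,0],"grip":10},{"travel":[0,0,-24],"rotation":[0,0,0],"grip":10},{"travel":[0,0,-25],"rotation":[0,0,0],"grip":10},{"travel":[0,0,-25],"rotation":[0,0,0],"grip":10}]'
python3 -c "
from h import *
snap('wrist','w2');a=cv2.imread('pics/w2.png');cv2.imwrite('pics/w2b.png',cv2.resize(a,(800,600)))"
```

```text
t: 3.37
tool_pos: [0.528, -0.1379, 0.0719]
ee_rot: [3.141, 0.001, 2.064]
ft_force: [0.1, 0.3, -2.5]
grip_width: 0.225
finger_force: 61.3
```

View pics/w2b.png

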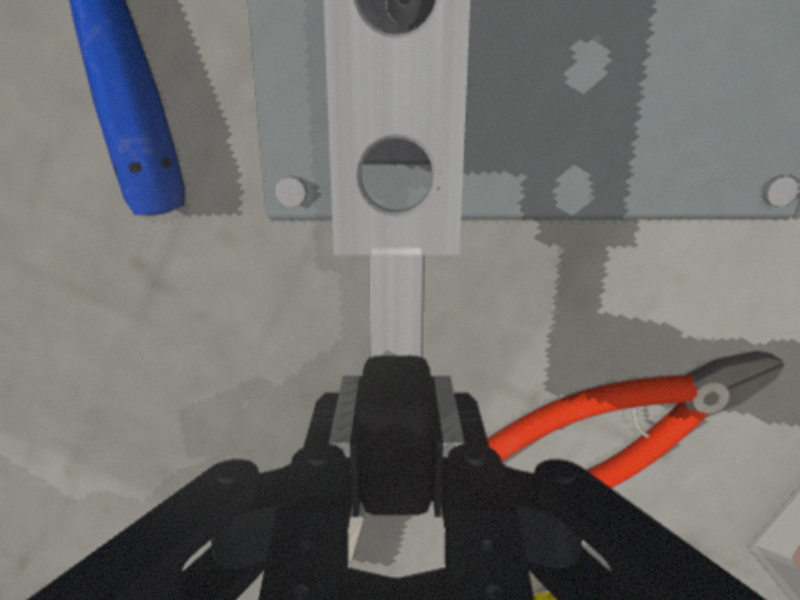

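The handle is firmly gripped and the bar is off the pin; the near hole is at (396,174). Next I push along tool +x. The flap's arc calls for a turn of about +2.7° and about -3 mm sideways at the handle.

```bash
python3 -m crank '[{"travel":[6,-0.2,0],"rotation":[0,0,0.2],"grip":10},{"travel":[12,-0.6,0],"rotation":[0,0,0.5],"grip":10},{"travel":[18,-1,0],"rotation":[0,0,0.8],"grip":10},{"travel":[24,-1.5,0],"rotation":[0,0,1.2],"grip":10},{"travel":[30,-2,0],"rotation":[0,0,1.6],"grip":10},{"travel":[36,-2.5,0],"rotation":[0,0,2.1],"grip":10},{"travel":[42,-3,0],"rotation":[0,0,2.5],"grip":10},{"travel":[45,-3.3,0],"rotation":[0,0,2.7],"grip":10}]'
python3 -m crank '[{"travel":[0,0,0],"rotation":[0,0,0],"grip":10},{"travel":[0,0,0],"rotation":[0,0,0],"grip":10}]'
python3 -c "
from h import *
snap('wrist','w3');snap('scene','s3');a=cv2.imread('pics/w3.png');b=cv2.imread('pics/s3.png')[100:280,140:320];cv2.imwrite('pics/m3.png',np.hstack([cv2.resize(a[:240,100:412],(416,320)),cv2.resize(b,(320,320))]))"
```

```text
t: 4.08
tool_pos: [0.5015, -0.0989, 0.0708]
ee_rot: [-3.139, -0.001, 2.018]
ft_force: [-4.6, -2.7, -1.0]
grip_width: 0.223
finger_force: 62.0
t: 4.25
tool_pos: [0.5022, -0.0991, 0.0709]
ee_rot: [-3.14, -0.001, 2.018]
ft_force: [-5.0, -2.0, -2.6]
grip_width: 0.226
finger_force: 62.0
```

View pics/m3.png

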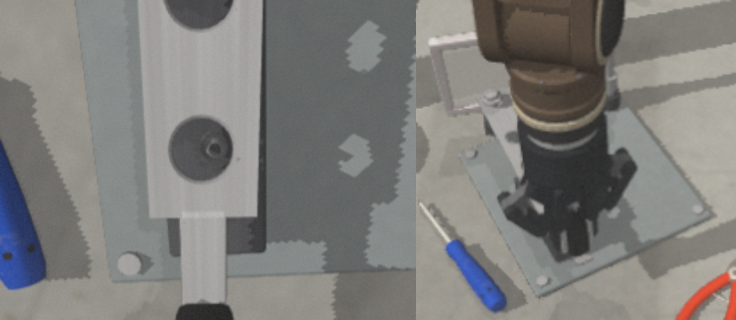

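The pin tip shows inside the near hole at (214,147); the hole's centre is at (200,149). The flap has swung out.

Run:
```python
from h import *
p=px('w3',100+214*.75,147*.75,.06);h=px('w3',100+200.5*.75,149*.75,.0700)
s=robot.state();M=R.from_euler('xyz',s['ee_rot']).as_matrix()
print(p,h,1000*M.T@(p-h), 1000*M.T@(h-s['tool_pos']))
```

```text
[ 0.47479034 -0.03572508  0.06      ] [ 0.47057984 -0.0373229   0.07      ] [-0.3881607   4.50307254  9.99264731] [69.79627168 -1.8615278   1.00260923]
```

```bash
python3 -m crank '[{"travel":[0,2,0],"rotation":[0,0,-0.4],"grip":10},{"travel":[0,4,0],"rotation":[0,0,-0.7],"grip":10},{"travel":[0,5.6,0],"rotation":[0,0,-1],"grip":10},{"travel":[0,5.6,0],"rotation":[0,0,-1],"grip":10},{"travel":[0,5.6,0],"rotation":[0,0,-1],"grip":10}]'
python3 -c "
from h import *
snap('wrist','w4');a=cv2.imread('pics/w4.png');cv2.imwrite('pics/m4.png',cv2.resize(a[:240,100:412],(624,480)))"
```

```text
t: 4.77
tool_pos: [0.5072, -0.0973, 0.0707]
ee_rot: [-3.139, -0.001, 2.036]
ft_force: [-6.3, -3.4, -0.4]
grip_width: 0.225
finger_force: 63.6
```

View pics/m4.png

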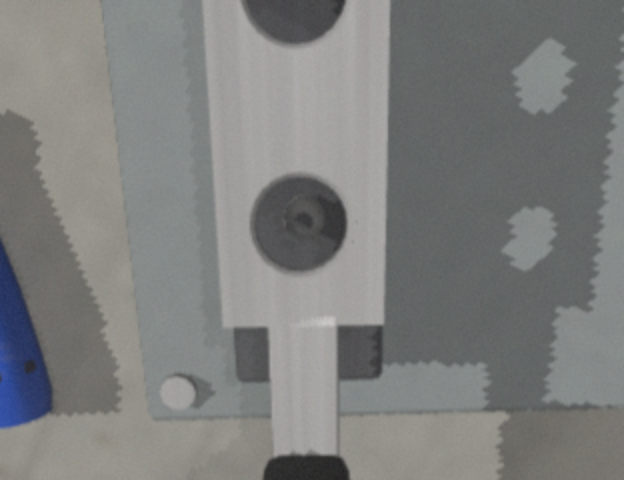

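The pin (304,222) is now almost central in the hole (299,222), within about 1 mm. Lowering now.

```bash
python3 -m crank '[{"travel":[0,1,5],"rotation":[0,0,0],"grip":10},{"travel":[0,1,10],"rotation":[0,0,0],"grip":10},{"travel":[0,1,14],"rotation":[0,0,0],"grip":10},{"travel":[0,1,18],"rotation":[0,0,0],"grip":10},{"travel":[0,1,21],"rotation":[0,0,0],"grip":10},{"travel":[0,1,23],"rotation":[0,0,0],"grip":10},{"travel":[0,1,23],"rotation":[0,0,0],"grip":10}]'
```

```text
t: 5.4
tool_pos: [0.5087, -0.0965, 0.0483]
ee_rot: [-3.141, -0.001, 2.035]
ft_force: [-5.0, -2.3, 2.1]
grip_width: 0.227
finger_force: 66.7
```

```bash
python3 -m crank '[{"travel":[0,0,0],"rotation":[0,0,0],"grip":50},{"travel":[0,0,0],"rotation":[0,0,0],"grip":50},{"travel":[0,0,0],"rotation":[0,0,0],"grip":50},{"travel":[0,0,0],"rotation":[0,0,0],"grip":50},{"travel":[0,0,-20],"rotation":[0,0,0],"grip":50},{"travel":[0,0,-45],"rotation":[0,0,0],"grip":50},{"travel":[0,0,-80],"rotation":[0,0,0],"grip":50},{"travel":[0,0,-110],"rotation":[0,0,0],"grip":50}]'
python3 -m crank '[{"travel":[0,0,0],"rotation":[0,0,0],"grip":50},{"travel":[0,0,0],"rotation":[0,0,0],"grip":50}]'
python3 -c "
from h import *
snap('wrist','w5');snap('scene','s5');a=cv2.imread('pics/w5.png');b=cv2.imread('pics/s5.png')[100:280,140:320];cv2.imwrite('pics/m5.png',np.hstack([cv2.resize(a[:240,100:412],(468,360)),cv2.resize(b,(320,360))]))"
```

```text
t: 6.07
tool_pos: [0.5095, -0.0968, 0.1599]
ee_rot: [3.141, -0.0, 2.034]
ft_force: [1.7, -0.3, 0.9]
grip_width: 0.584
finger_force: 0.0
t: 6.23
tool_pos: [0.511, -0.0971, 0.1604]
ee_rot: [3.138, 0.003, 2.034]
ft_force: [-0.7, -0.2, -0.9]
grip_width: 0.587
finger_force: 0.0
```

View pics/m5.png

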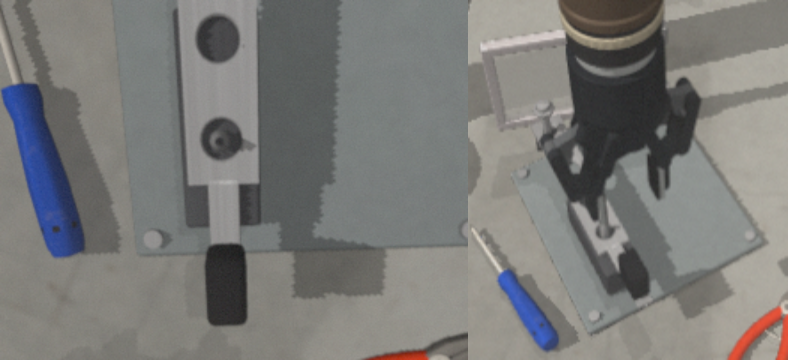

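The pin (221,139) stands in the near hole, the bar lies on the sill and the flap is out. One quick check of the spacing for flatness, then I hand in.

Run:
```python
from h import *
k=312/468
n=px('w5',100+221.5*k,139*k,.047);f=px('w5',100+218*k,38*k,.047)
sp=np.linalg.norm(n-f);print(n,f,sp)
if abs(sp-.045)<.002 and np.hypot(*(n[:2]-[.4748,-.0357]))<.007: print(robot.hand_in())
```

```text
[ 0.47544117 -0.03534922  0.047     ] [0.45400933 0.00449523 0.047     ] 0.045242721390833955
the job is handed in; nothing more can be done
None
```

The job is handed in: the hole nearest the handle is down over the pin, the stay lies flat on the sill by the last picture, and the flap stands swung out. I did not measure the flap angle, and hand-in returned no verdict.

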